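# Fit the otoscope head to its handle

### The arm

A 6-joint arm with a two-finger parallel gripper is mounted at the origin on the work surface. World frame = base frame: x ahead of the robot, y to its left, z up, the work surface at z = 0. Lengths are in m, angles in rad, forces in N, time in s.
With the tool pointing down it reaches from about 0.35 to 0.725 m from the base axis. Payload 4.3 kg.
Tool frame: the origin (TCP) lies midway between the tips of the shut fingers; the grasp point (between the pads) lies arm.grip_depth behind it (arm.grip_depth is the distance from the TCP to the grasp point, in m); z points along the fingers, y is the line along which they close (so a half turn about z gives the same grasp; the last joint's range is limited). The gripper opens to 85 mm and grips with 20 to 120 N. Pads are 22 mm wide; open, the fingers measure 114 mm over their backs; the gripper's body (76 mm by 85 mm) begins 54 mm behind the grasp point. The pads swing forward as they close: fully open they stand 13 mm farther back than shut.
Start: joints at [-1.229, 0.377, 0.081, 1.274, 0, 1.46], TCP at [0.251, -0.517, 0.21] pointing down, gripper open.
Joint ranges: [-2.72, 2.72], [-0.84, 1.66], [-1.02, 1.22], [-1.77, 2.12], [-1.37, 1.28], [-3.14, 3.14]. Speed limits (rad/s): [2.57, 2.57, 3.14, 3.14, 3.14, 3.14].

### API

Orientations are given as a rotation vector (axis times angle).
In Python, from bench import arm gives the robot as it stands.
- The arm moves only by the tool move_arm, never from a script. Its argument "targets" is a list that holds one entry, the list of rows, each a list of 4 numbers: the shift along the tool's x, y, z in mm, then the turn about the tool's z in rad. In form: [[[dx, dy, dz, twist], ...]]. A call has 1 to 20 rows; each row is the pose to reach, as a shift and turn from the pose commanded when the call began, along the tool's axes at that moment; what a row does not reach only later rows make up. A row lasts 1/10 s, in which the tool goes at most 50 mm and 8.59 degrees, less where a joint would pass 70% of its speed; a pose out of reach is approached as far as the arm can. A call with a gripper value outside its range is refused whole. "grip" is the opening in per cent of the stroke, from 0 (shut) to 100 (fully open), set as the call begins (left out, the last holds). The fingers move at their own pace and stop on an object; the grip force is fixed at half the most. Time passes only in rows, so rows that repeat a pose let the fingers close. It gives the time, the measured TCP pose, the force, the opening and the grip force at its end, in the units of the state.
- arm.observe(): the state, without advancing time (a new reading comes with each control period).
- arm.snapshot(name): name is "scene" or "top" or "wrist"; returns a dict with "img" (400x640x3 uint8, blue, green, red), "fx", "fy", "cx", "cy" (pixels), "rvec" (rotation vector, rad) and "tvec" (3), from world to camera coordinates, as OpenCV has them; the wrist camera has in their place "T_tool_cam" (4x4, takes a point from camera to tool coordinates, whose origin is the TCP and whose axes are the flange's). Camera axes: x right, y down, z forward; pixel columns grow to the right and rows downward; lengths in m; the calibration is good to about 2 mm. The wrist camera is an equidistant fisheye: a pixel r from the principal point sees the ray r / f radians off the axis. A picture is of the moment at which its call begins: read the wrist's pose just before it. There is no depth.
- arm.sign_off(): hands the job in; it is judged then, once.
The state is a dict: "time_s": time; "q": joint angles; "qd": joint speeds; "effort": joint torques, N m; "tcp_pos": TCP position; "tcp_rot": TCP orientation; "contact_force": force on the tool from outside, world axes, zero at the start; "ft_torque": the same for the moment, N m; "opening": finger opening in m; "grasp_force": force on a finger pad.
Only numpy, scipy, OpenCV 4.12 (cv2) and the standard library are available. Lean on these libraries where they do the work, as an engineer would, in place of code of your own. Each camera call takes 0.05 s, during which the arm holds its last target. There are 200 camera calls.

### The job

The vet needs the otoscope: lift the otoscope head (the one with the cone) out of its stand, set it on the handle that stands in the charger and feel for the slots, push it fully down against the spring and turn it clockwise about a quarter turn to the stop, so that it springs up into its lock when you let go. The coupling is delicate: press only about as firmly as its spring needs (some 15 N) and stop turning when you feel the stop. Leave the ophthalmoscope head, cup of ear tips, stamp and passport where they are.

Things in the scene. Friction and masses are not known exactly. Their poses are not given: they have to be found in the camera images.
- otoscope_head: Otoscope head, 84 mm tall with its top stud, about 100 g, upright in one of the stand's two holes. Origin: centre of the underside of its steel foot; z up; +x: the way the grey ear cone points (40 mm long, axis 59 mm up, starting 15 mm ahead of the axis). A lens frame 30 mm wide (y) stands behind at x = -15 to -19 mm and the 6 mm wide stud on top.
- housing (a point): Where to grip: middle of the otoscope head's black rigid housing, on its axis, 55 mm above its origin, same axes. The housing is 30 mm (x) by 26 mm (y) and spans 39 to 75 mm above the head's origin; grip it across y.
- lugs (a point): Otoscope head's foot, on its axis 5 mm above its origin, at the underside of two alike lugs that point to the head's +x and -x: 6.5 mm wide, 4 mm high, reaching 13.5 mm from the axis. Nose: 18 mm wide, 0 to 17 mm above the origin, tapered to 14 mm at the bottom. Above it the flat shoulder of the knurled steel collar, 33 mm wide and 9 mm high. Either way round locks.
- socket (a point): Centre of the bayonet socket's mouth: top of the steel rim of the upright handle (34 mm wide), 155 mm above the table; z up, axes of the charger. Bore 21 mm wide; two slots 8.5 mm wide, opposite each other, open at the rim. The handle's turn in its well varies and is NOT measured: the line through the slots lies 0.45 to 2.45 rad anticlockwise from this x axis. Look, or feel for it.
- track (a point): On the socket's axis, 17 mm below the rim: where the head's origin is when fully down, shoulder on the rim. Origin heights below the rim: lugs riding on the rim 5 mm; dropped into the slots, on the sprung pin 10; lugs just under the track's roof 15; locked 12.5. From the slots it turns only clockwise seen from above, 75 to 90 degrees when down, to a hard stop under 2.5 mm deep lock notches.
- contact_pin (a joint): How far the sprung brass contact pin on the socket's floor is pressed down, in m: 0 when free (its top 10 mm below the rim), 0.0025 with a head locked, 0.005 under the track's roof, 0.007 with the head fully down. It pushes up with 4.5 N at 0 and 1 N more per mm (11.5 N fully down), and lifts the head into the lock notches when let go.
- charger: White desk charger, fixed, 100 mm (x) by 150 mm (y), 46 mm high. Origin: centre of its underside. The handle's axis stands at y = +30 mm in a rubber collar 52 mm high that keeps it from turning up to 1.5 N m; the well at y = -30 mm is empty. Delicate coupling: keep the push on it below 20 N and the turning moment below 0.15 N m.
- stand: White block with a blue foot, 80 mm (x) by 210 mm (y), 24 mm high, fixed. Origin: centre of its underside. Two round holes, 29 mm wide and 20 mm deep, at y = +65 and -65 mm; the heads stand in them with the shoulder of the collar on the block's top. Lift a head at least 20 mm straight up to clear it.
- ophthalmoscope_head: Ophthalmoscope head with a flat round top, about 98 mm tall and 40 mm wide, in the stand's other hole. Origin: centre of the underside of its foot. Leave it.
- specula_cup: Clear cup of black ear tips, 58 mm wide, 55 mm high. Origin: centre of its underside. Leave it.
- ink_stamp: Blue and black self-inking stamp, 40 by 62 mm, 66 mm high. Origin: centre of its underside. Leave it.
- passport: Blue animal passport booklet, 125 by 88 mm, 7 mm thick, lying flat. Origin: centre of its underside. Leave it.

How it is judged:
On the way, in this order (a step that is already met when the one before it is completed fails the run):
1. the otoscope head is lifted out of the stand (z of otoscope_head in the frame of stand above 0.04 m), for 0.1 s.
2. the otoscope head is pushed down in the socket below the roof of the track, pressing the contact pin more than 5.2 mm (value of joint contact_pin above 0.0052 m and horizontal distance between otoscope_head and socket below 0.005 m), for 0.1 s.
At the end, for the whole second after the job is handed in: The otoscope head sits locked in the handle, let go and at rest: held against the spring with the contact pin pressed 1.2 to 3.8 mm and the head's origin 10.8 to 14.2 mm below the rim (its lugs up in the lock notches), within 4 mm of the socket's axis and upright within 0.12 rad (value of joint contact_pin between 0.0012 and 0.0038 m and z of otoscope_head in the frame of socket between -0.0142 and -0.0108 m and horizontal distance between otoscope_head and socket below 0.004 m and angle between otoscope_head's own z axis and vertical below 0.12 rad and linear speed of otoscope_head below 0.02 m/s and angular speed of otoscope_head below 0.2 rad/s); the robot touches nothing.
It fails at once if the coupling is forced: the forces of the otoscope head on the handle and charger, pushing and turning added up, pass 45 N (contact force between otoscope_head and charger above 45 N).
It fails at once if the ophthalmoscope head is moved more than 15 mm (distance of ophthalmoscope_head from where it was at the start of the episode above 0.015 m).
It fails at once if the cup of ear tips is moved more than 15 mm (distance of specula_cup from where it was at the start of the episode above 0.015 m).
It fails at once if the stamp is moved more than 15 mm (distance of ink_stamp from where it was at the start of the episode above 0.015 m).
It fails at once if the passport is moved more than 15 mm (distance of passport from where it was at the start of the episode above 0.015 m).
It also fails if it takes over 72 s, if anything falls off the work surface, if the arm or the gripper's body presses on something with over 40 N, if the wrist force passes 120 N, or if a joint passes its speed limit or range.

## Working session

There is one attempt and no reset: what is moved stays moved. The work goes in short steps, Python scripts to look and compute and a tool call to move; the robot and the scene stay as the last step left them, time stands still between calls to the robot, and variables do not carry over. Pictures are saved under pics/ and viewed, at most 10 in all, crops included, and the job is handed in when it is done.

Besides the shell and the picture viewer there is one more tool, called after ">>>" by a JSON object that holds its "api" and its "payload", one argument or row to a line. move_arm: Moves the arm, as the interface text tells. Its arguments: {"type":"object","properties":{"targets":{"type":"array"},"grip":{"type":"number"}},"required":["targets"]}

```bash
mkdir -p pics
cat > h.py <<'E'
from bench import arm
import numpy as np, cv2
from scipy.spatial.transform import Rotation as R
def ray(s,u,v,st=None):
    if 'rvec' in s:
        Rm=cv2.Rodrigues(np.array(s['rvec'],float))[0]; t=np.array(s['tvec'],float).ravel()
        d=Rm.T@np.array([(u-s['cx'])/s['fx'],(v-s['cy'])/s['fy'],1]); return -Rm.T@t,d/np.linalg.norm(d)
    x=(u-s['cx'])/s['fx'];y=(v-s['cy'])/s['fy'];th=np.hypot(x,y)
    d=np.array([x/th*np.sin(th),y/th*np.sin(th),np.cos(th)]) if th>1e-9 else np.array([0,0,1.])
    T=np.array(s['T_tool_cam']);Rt=R.from_rotvec(st['tcp_rot']).as_matrix()
    return Rt@T[:3,3]+np.array(st['tcp_pos']),Rt@T[:3,:3]@d
def plane(s,u,v,z,st=None):
    o,d=ray(s,u,v,st); return o+d*(z-o[2])/d[2]
def proj(s,p,st=None):
    p=np.array(p,float)
    if 'rvec' in s:
        K=np.array([[s['fx'],0,s['cx']],[0,s['fy'],s['cy']],[0,0,1]],float)
        return cv2.projectPoints(p.reshape(1,3),np.array(s['rvec'],float),np.array(s['tvec'],float),K,None)[0].ravel()
    T=np.array(s['T_tool_cam']);Rt=R.from_rotvec(st['tcp_rot']).as_matrix()
    c=T[:3,:3].T@(Rt.T@(p-np.array(st['tcp_pos']))-T[:3,3]);th=np.arctan2(np.hypot(c[0],c[1]),c[2]);k=th/np.hypot(c[0],c[1])
    return np.array([s['cx']+s['fx']*k*c[0],s['cy']+s['fy']*k*c[1]])
def meet(r1,r2):
    A=np.array([r1[1],-r2[1]]).T; k=np.linalg.lstsq(A,r2[0]-r1[0],rcond=None)[0]
    a=r1[0]+k[0]*r1[1];b=r2[0]+k[1]*r2[1];return (a+b)/2,np.linalg.norm(a-b)
E
python3 - <<'E'
from h import *
st=arm.observe();print(st,arm.grip_depth)
for n in('scene','top','wrist'):
    s=arm.snapshot(n);cv2.imwrite(f'pics/{n}0.png',s['img'])
    if n!='wrist':print(n,ray(s,320,200),s['fx'],s['cx'],s['cy'])
    else: print(s['fx'],s['cx'],s['cy'],np.round(s['T_tool_cam'],3))
E
```

```text
{'time_s': 0.0, 'q': array([-1.22930899e+00,  3.78070912e-01,  7.96390325e-02,  1.27436822e+00,
        1.57039922e-05,  1.46046813e+00]), 'qd': array([-0.00143756,  0.00055786,  0.00100488, -0.00122442,  0.00130553,
       -0.0004468 ]), 'effort': array([ 1.67030976e-04, -4.63604271e+01,  2.69875699e+01,  2.08137167e-02,
        6.88840532e-05,  1.84993439e-05]), 'tcp_pos': array([ 0.25081155, -0.51666049,  0.2085615 ]), 'tcp_rot': array([-3.05982687e+00, -7.03242701e-01,  3.38262332e-04]), 'contact_force': array([ 0.39235594,  0.34111603, -1.12116356]), 'ft_torque': array([-0.01554684, -0.02285544,  0.05446358]), 'grasp_force': 0.0, 'opening': 0.085370961759477} 0.0187
scene (array([ 0.99785157, -0.23859135,  0.89819301]), array([-0.46040569,  0.29977005, -0.8355624 ])) 475.36163114129596 313.763321351693 200.4779678286229
top (array([5.02386078e-01, 2.28317658e-04, 8.57504631e-01]), array([ 0.11835239,  0.01840917, -0.99280099])) 387.0187257548746 319.3513861497318 199.82413167096695
309.70691628693146 324.2537132997339 202.456744431248 [[-0.001 -0.955 -0.298  0.076]
 [ 1.    -0.001  0.001  0.   ]
 [-0.001 -0.298  0.955 -0.165]
 [ 0.     0.     0.     1.   ]]
```

View pics/scene0.png

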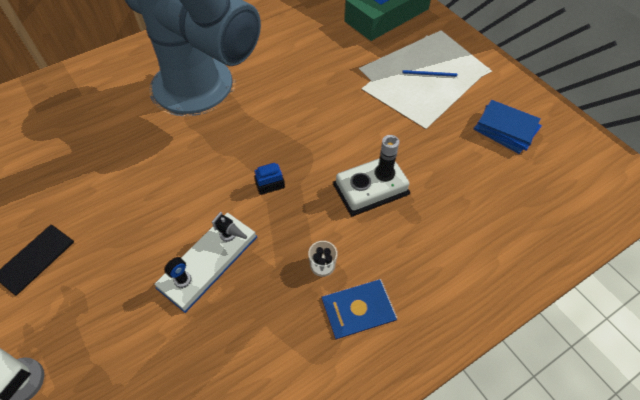

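View pics/top0.png

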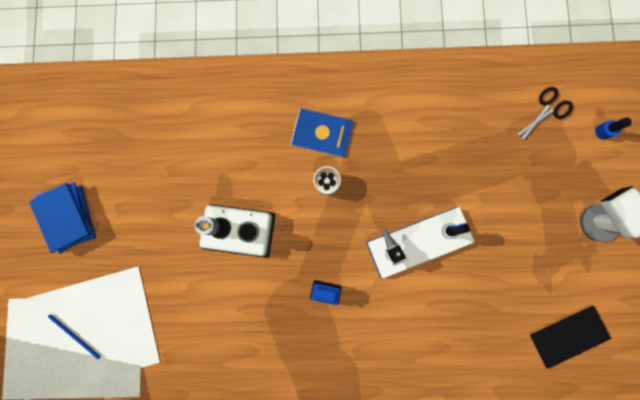

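Scene view: the otoscope head is at about (225,225) in the stand and the charger's handle top at (390,142). In the top view the head is at (396,254) with its cone toward (387,233), the handle rim is at (205,225) and the charger at (237,230).

Run:
```python
from h import *
s=arm.snapshot('top');sc=arm.snapshot('scene')
hsv=cv2.cvtColor(s['img'],cv2.COLOR_BGR2HSV)
m=((hsv[...,1]<50)&(hsv[...,2]>150)).astype(np.uint8)*255
m[:80]=0
c,_=cv2.findContours(m,cv2.RETR_EXTERNAL,cv2.CHAIN_APPROX_NONE)
for k in c:
    if cv2.contourArea(k)<800: continue
    x,y=k.reshape(-1,2).mean(0)
    if not(190<x<480): continue
    z=.046 if x<300 else .024
    P=np.array([plane(s,*q,z)[:2] for q in k.reshape(-1,2)],np.float32)
    r=cv2.minAreaRect(P*1000);print(x,y,z,r,[np.round(b) .tolist() for b in cv2.boxPoints(r)])
a=cv2.resize(s['img'][200:260,180:280],None,fx=5,fy=5,interpolation=2)[:, :400]
b=cv2.resize(s['img'][220:280,360:440],None,fx=5,fy=5,interpolation=2)
d=cv2.resize(sc['img'][125:185,350:430],None,fx=5,fy=5,interpolation=2)
e=cv2.resize(sc['img'][200:260,190:270],None,fx=5,fy=5,interpolation=2)
cv2.imwrite('pics/c1.png',np.vstack([np.hstack([a,b]),np.hstack([d,e])]))
```

```text
419.2914285714286 242.58857142857144 0.024 ((506.2119445800781, -194.93002319335938), (82.39213562011719, 212.30650329589844), 19.515806198120117) [[432.0, -109.0], [503.0, -309.0], [581.0, -281.0], [510.0, -81.0]]
233.46376811594203 229.93236714975845 0.046 ((542.5093383789062, 204.8682861328125), (154.53553771972656, 90.02357482910156), 80.74906158447266) [[486.0, 136.0], [575.0, 121.0], [599.0, 274.0], [511.0, 288.0]]
```

View pics/c1.png

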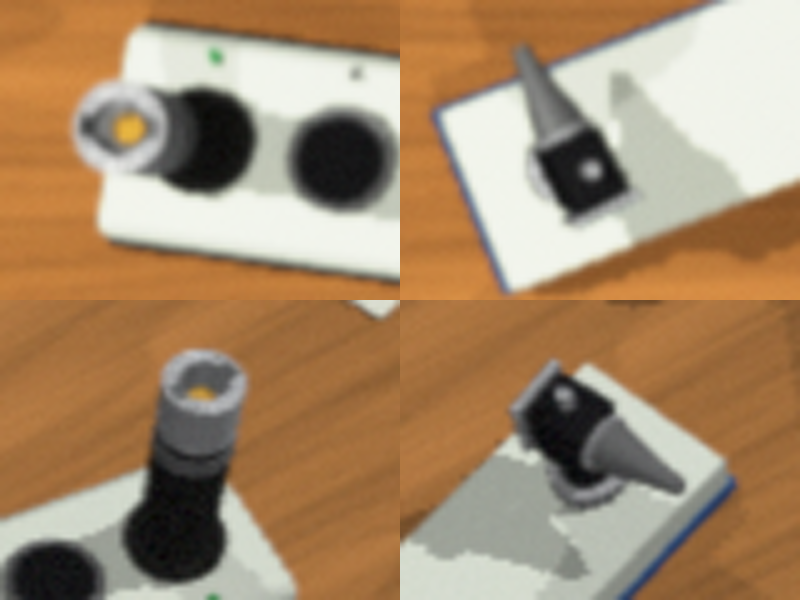

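The crops show brass at the centre of the rim, with dark slots lying roughly left–right in the top view. In the top view the rim centre is at (203.6,225), the stud at (397.8,253.6) and the cone tip at (383.6,229). In the scene view they are at (390.2,141), (222.6,219) and (245.6,237.6).

Run:
```python
from h import *
s=arm.snapshot('top');c=arm.snapshot('scene')
for n,a,b in(('rim',(203.6,225),(390.2,141)),('stud',(397.8,253.6),(222.6,219)),('tip',(383.6,229),(245.6,237.6))):
    print(n,meet(ray(s,*a),ray(c,*b)))
print(plane(s,203.6,225,.155),plane(c,390.2,141,.155),plane(s,397.8,253.6,.091),plane(c,222.6,219,.091),plane(s,383.6,229,.066))
print(R.from_rotvec(arm.observe()['tcp_rot']).as_matrix().round(3))
```

```text
rim (array([0.54606454, 0.22654701, 0.15498969]), np.float64(0.001179973587448193))
stud (array([ 0.48385606, -0.13525274,  0.0885262 ]), np.float64(0.0001967370090709004))
tip (array([ 0.53351101, -0.11314916,  0.06573579]), np.float64(0.0005451445023041154))
[0.54630591 0.2271141  0.155     ] [0.54594943 0.22591582 0.155     ] [ 0.48395909 -0.13472745  0.091     ] [ 0.4853731 -0.135653   0.091    ] [ 0.53361879 -0.11286393  0.066     ]
[[ 0.9    0.437 -0.   ]
 [ 0.437 -0.9    0.   ]
 [ 0.    -0.    -1.   ]]
```

>>> {"api": "move_arm", "payload": {
  "targets": [
    [[10, -6, 0, -0.1], [40, -26, 0, -0.25], [70, -45, 0, -0.4], [100, -64, 0, -0.55], [130, -83, 0, -0.7], [160, -103, 0, -0.85], [190, -122, 0, -1.0], [220, -141, 0, -1.15], [250, -160, 0, -1.3], [280, -180, 0, -1.45], [310, -199, 0, -1.6], [335, -215, 0, -1.75], [355, -228, 0, -1.9], [370, -238, 0, -2.05], [377, -242, 0, -2.2], [377, -242, 0, -2.35], [377, -242, 0, -2.5], [377, -242, 0, -2.65], [377, -242, 0, -2.8], [377, -242, 0, -2.95]]
  ],
  "grip": 100
}}

```text
time_s: 2.35
tcp_pos: [0.4846, -0.135, 0.2095]
tcp_rot: [-0.417, 3.114, -0.0]
contact_force: [-0.4, -0.4, -0.3]
opening: 0.0854
grasp_force: 0.0
```

>>> {"api": "move_arm", "payload": {
  "targets": [
    [[0, 0, 0, -0.12], [0, 0, 10, -0.15], [0, 0, 35, -0.15], [0, 0, 60, -0.15], [0, 0, 80, -0.15], [0, 0, 80, -0.15], [0, 0, 80, -0.15]]
  ]
}}

```text
time_s: 3.05
tcp_pos: [0.4844, -0.135, 0.1297]
tcp_rot: [0.64, -3.075, -0.0]
contact_force: [0.3, -0.6, 0.7]
opening: 0.0854
grasp_force: 0.0
```

Run:
```python
from h import *
st=arm.observe();s=arm.snapshot('wrist');print(st['time_s'],st['tcp_pos'],R.from_rotvec(st['tcp_rot']).as_matrix().round(3),st['q'].round(2),st['contact_force'])
im=s['img'].copy()
for p in ((.4843,-.1345,.091),(.5335,-.113,.066)):
    u=proj(s,p,st);print(u);cv2.circle(im,tuple(int(round(x)) for x in u),3,(0,0,255),1)
cv2.imwrite('pics/w1.png',im)
```

```text
3.05 [ 0.4843711  -0.13496008  0.12974684] [[-0.917 -0.399 -0.001]
 [-0.399  0.917  0.   ]
 [ 0.     0.    -1.   ]] [-0.4   0.27 -0.28  1.02 -0.   -0.81] [ 0.33197892 -0.55505072  0.65276994]
[325.64574675 219.41863488]
[325.61303081 268.76181179]
```

View pics/w1.png

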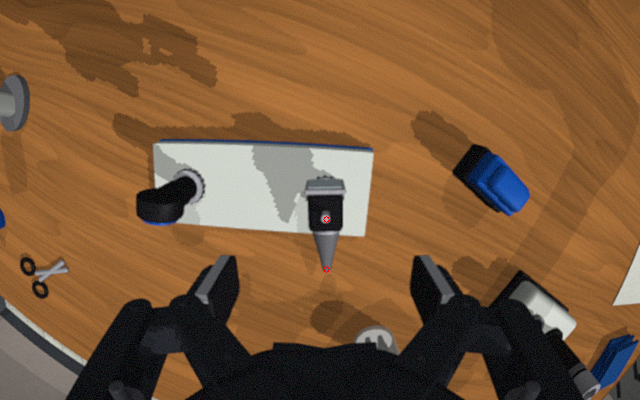

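The projected marks land on the stud (326,219) and the cone tip (326,269), and the head is square to the fingers. I'll descend, grip and lift.

>>> {"api": "move_arm", "payload": {
  "targets": [
    [[0, 0, 15, 0], [0, 0, 40, 0], [0, 0, 65, 0], [0, 0, 80, 0], [0, 0, 86, 0], [0, 0, 86, 0]]
  ]
}}

```text
time_s: 3.7
tcp_pos: [0.4849, -0.1352, 0.0439]
tcp_rot: [-0.64, 3.075, -0.001]
contact_force: [0.5, -0.5, 0.1]
opening: 0.0855
grasp_force: 0.0
```

>>> {"api": "move_arm", "payload": {
  "targets": [
    [[0, 0, 0, 0], [0, 0, 0, 0], [0, 0, 0, 0], [0, 0, 0, 0], [0, 0, 0, 0], [0, 0, 0, 0], [0, 0, 0, 0], [0, 0, 0, 0], [0, 0, 0, 0], [0, 0, 0, 0], [0, 0, 0, 0], [0, 0, 0, 0]]
  ],
  "grip": 10
}}

```text
time_s: 4.9
tcp_pos: [0.485, -0.1351, 0.0442]
tcp_rot: [-0.64, 3.075, -0.001]
contact_force: [-0.7, 0.4, 5.6]
opening: 0.0247
grasp_force: 59.7
```

>>> {"api": "move_arm", "payload": {
  "targets": [
    [[0, 0, -4, 0], [0, 0, -15, 0], [0, 0, -30, 0], [0, 0, -60, 0], [0, 0, -100, 0], [0, 0, -140, 0], [0, 0, -175, 0], [0, 0, -195, 0], [0, 0, -200, 0], [0, 0, -200, 0]]
  ]
}}

```text
time_s: 5.9
tcp_pos: [0.4849, -0.1352, 0.2441]
tcp_rot: [-0.639, 3.075, -0.002]
contact_force: [-0.3, 0.4, -1.7]
opening: 0.0245
grasp_force: 59.1
```

>>> {"api": "move_arm", "payload": {
  "targets": [
    [[-5, 8, 0, -0.05], [-20, 32, 0, -0.15], [-38, 62, 0, -0.25], [-56, 92, 0, -0.35], [-75, 123, 0, -0.45], [-93, 152, 0, -0.55], [-112, 183, 0, -0.65], [-130, 213, 0, -0.75], [-149, 243, 0, -0.85], [-167, 273, 0, -0.95], [-185, 303, 0, -1.05], [-204, 333, 0, -1.1], [-220, 360, 0, -1.16], [-228, 373, 0, -1.16], [-230, 376, 0, -1.16], [-230, 376, 0, -1.16], [-230, 376, 0, -1.16]]
  ]
}}

```text
time_s: 7.6
tcp_pos: [0.5451, 0.3004, 0.2427]
tcp_rot: [2.218, -2.222, -0.0]
contact_force: [-1.3, 0.1, -1.0]
opening: 0.0246
grasp_force: 59.1
```

Run:
```python
from h import *
st=arm.observe();s=arm.snapshot('wrist');print(st['time_s'],st['tcp_pos'],R.from_rotvec(st['tcp_rot']).as_matrix().round(3),st['q'].round(2),st['contact_force'],st['opening'])
u=proj(s,(.5461,.2265,.155),st);print(u);cv2.imwrite('pics/w2raw.png',s['img'])
x,y=[int(round(t)) for t in u]
a=cv2.resize(s['img'][y-40:y+40,x-50:x+50],None,fx=6,fy=6,interpolation=2);print('crop origin',x-50,y-40)
cv2.imwrite('pics/w2.png',a)
```

```text
7.6 [0.54513139 0.30036779 0.24265117] [[-0.002 -1.    -0.001]
 [-1.     0.002 -0.001]
 [ 0.001  0.001 -1.   ]] [ 0.4   0.48  0.32  1.42 -0.   -1.17] [-1.25179211  0.13520435 -0.95900034] 0.024619189257157715
[323.24548909 112.14238555]
crop origin 273 72
```

View pics/w2.png

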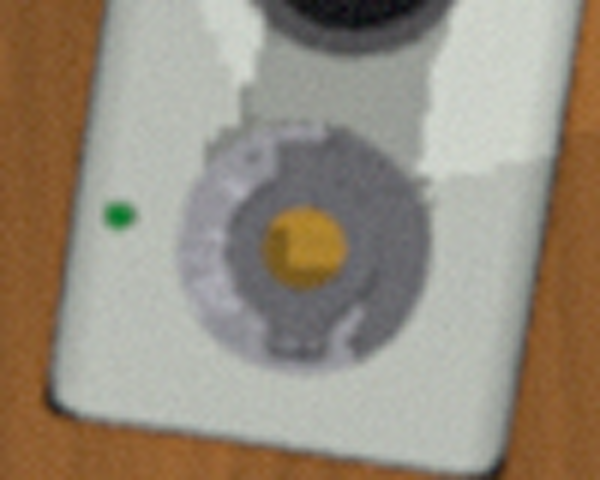

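View pics/w2raw.png

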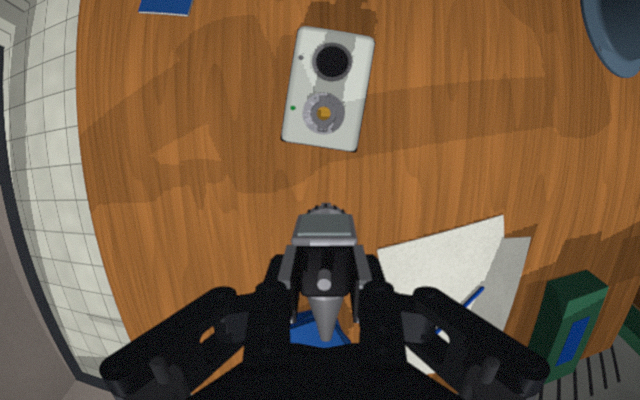

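The wrist picture shows the rim centre at (323.4,112.9), against a predicted (323.2,112.1). The slots are nearly along tool x, tilted about +0.05 rad, and the held stud is at (324,284). Next I check the head's offset in the hand.

Run:
```python
from h import *
st=arm.observe();s=arm.snapshot('wrist')
Rt=R.from_rotvec(st['tcp_rot']).as_matrix();T=np.array(st['tcp_pos'])
for dx in(-.003,0,.003): print(dx,proj(s,T+Rt@[dx,0,-.0468],st))
g=cv2.cvtColor(s['img'],cv2.COLOR_BGR2GRAY);b=g[276:294,314:336]
n,l,stt,c=cv2.connectedComponentsWithStats((b>100).astype(np.uint8));print(stt,c+[314,276])
p=plane(s,323.4,112.9,.155,st);print('socket',p); t=np.array([.546,.2268,0])
print('delta tool to socket',(Rt.T@(np.array([.546,.2268,.195])-T)*1000).round(1))
```

```text
-0.003 [325.34175104 291.98079681]
0 [325.34647519 286.47371124]
0.003 [325.35105476 280.83783636]
[[  0   0  22  18 264]
 [  3   3  14  12 132]] [[324.92424242 284.66666667]
 [323.65151515 284.16666667]]
socket [0.54617994 0.22705903 0.155     ]
delta tool to socket [73.4 -0.9 48.1]
```

>>> {"api": "move_arm", "payload": {
  "targets": [
    [[8, 0, 0, 0.05], [25, 0, 0, 0.05], [45, -0.5, 0, 0.05], [62, -0.5, 5, 0.05], [70, -0.5, 15, 0.05], [72.7, -0.5, 30, 0.05], [72.7, -0.5, 42, 0.05], [72.7, -0.5, 47, 0.05], [72.7, -0.5, 48, 0.05], [72.7, -0.5, 48, 0.05], [72.7, -0.5, 48, 0.05]]
  ]
}}

```text
time_s: 8.8
tcp_pos: [0.5464, 0.2291, 0.1961]
tcp_rot: [-2.164, 2.276, -0.001]
contact_force: [0.0, 0.0, -0.9]
opening: 0.0246
grasp_force: 59.1
```

>>> {"api": "move_arm", "payload": {
  "targets": [
    [[0, 0, 1, 0], [0, 0, 2, 0], [0, 0, 3, 0], [0, 0, 4, 0], [0, 0, 5, 0], [0, 0, 6, 0], [0, 0, 6, 0]]
  ]
}}

```text
time_s: 9.5
tcp_pos: [0.5458, 0.2288, 0.1893]
tcp_rot: [2.164, -2.277, -0.0]
contact_force: [-0.8, -0.7, -1.0]
opening: 0.025
grasp_force: 59.1
```

>>> {"api": "move_arm", "payload": {
  "targets": [
    [[0, 0, 0.7, 0], [0, 0, 1.4, 0], [0, 0, 2, 0], [0, 0, 2.5, 0], [0, 0, 3, 0], [0, 0, 3, 0]]
  ]
}}

```text
time_s: 10.1
tcp_pos: [0.5462, 0.2288, 0.1865]
tcp_rot: [-2.164, 2.277, -0.001]
contact_force: [0.7, 0.6, -1.2]
opening: 0.0245
grasp_force: 59.1
```

>>> {"api": "move_arm", "payload": {
  "targets": [
    [[0, 0, 0.5, 0], [0, 0, 1, 0], [0, 0, 1.5, 0], [0, 0, 2, 0], [0, 0, 2, 0]]
  ]
}}

```text
time_s: 10.6
tcp_pos: [0.5462, 0.2288, 0.1845]
tcp_rot: [-2.164, 2.277, -0.001]
contact_force: [1.2, -0.5, -1.1]
opening: 0.0246
grasp_force: 59.1
```

>>> {"api": "move_arm", "payload": {
  "targets": [
    [[0, 0, 0.5, 0], [0, 0, 1, 0], [0, 0, 1.5, 0], [0, 0, 2, 0], [0, 0, 2.5, 0], [0, 0, 3, 0], [0, 0, 3, 0]]
  ]
}}

```text
time_s: 11.3
tcp_pos: [0.5462, 0.2289, 0.1821]
tcp_rot: [-2.164, 2.276, -0.001]
contact_force: [-0.0, 0.1, 3.9]
opening: 0.0243
grasp_force: 59.7
```

>>> {"api": "move_arm", "payload": {
  "targets": [
    [[0, 0, 0.7, 0], [0, 0, 1.4, 0], [0, 0, 2.1, 0], [0, 0, 2.8, 0], [0, 0, 3.5, 0], [0, 0, 4, 0], [0, 0, 4, 0]]
  ]
}}

```text
time_s: 12.0
tcp_pos: [0.5462, 0.2289, 0.1783]
tcp_rot: [-2.164, 2.276, -0.001]
contact_force: [-1.3, -1.7, 6.7]
opening: 0.0246
grasp_force: 60.1
```

>>> {"api": "move_arm", "payload": {
  "targets": [
    [[0, 0, 0.5, 0], [0, 0, 1, 0], [0, 0, 1.5, 0], [0, 0, 1.5, 0]]
  ]
}}

```text
time_s: 12.4
tcp_pos: [0.5463, 0.2289, 0.177]
tcp_rot: [-2.164, 2.276, -0.001]
contact_force: [-0.6, -1.1, 7.7]
opening: 0.0246
grasp_force: 60.3
```

>>> {"api": "move_arm", "payload": {
  "targets": [
    [[0, 0, 0.5, 0], [0, 0, 1, 0], [0, 0, 1.5, 0], [0, 0, 1.5, 0]]
  ]
}}

```text
time_s: 12.8
tcp_pos: [0.5463, 0.2289, 0.1758]
tcp_rot: [-2.164, 2.276, -0.001]
contact_force: [-1.1, 0.1, 10.4]
opening: 0.0245
grasp_force: 60.4
```

>>> {"api": "move_arm", "payload": {
  "targets": [
    [[0, 0, 0.3, 0], [0, 0, 0.6, 0], [0, 0, 0.6, 0]]
  ]
}}

```text
time_s: 13.1
tcp_pos: [0.5463, 0.229, 0.1753]
tcp_rot: [-2.164, 2.276, -0.001]
contact_force: [-0.8, -1.1, 10.5]
opening: 0.0246
grasp_force: 60.5
```

>>> {"api": "move_arm", "payload": {
  "targets": [
    [[0, 0, 0, 0.05], [0, 0, 0, 0.1], [0, 0, 0, 0.15], [0, 0, 0, 0.2], [0, 0, 0, 0.25], [0, 0, 0, 0.3], [0, 0, 0, 0.3]]
  ]
}}

```text
time_s: 13.8
tcp_pos: [0.547, 0.229, 0.1755]
tcp_rot: [-1.797, 2.573, -0.002]
contact_force: [-0.0, -1.2, 9.1]
opening: 0.0247
grasp_force: 60.4
```

```bash
python3 -c "
from h import *
st=arm.observe();print(st['ft_torque'],st['contact_force'],st['tcp_pos'],st['q'],arm.observe()['effort'])"
```

```text
[-0.21424416  0.0841867  -0.01960982] [-0.011592   -1.2287148   9.08034807] [0.54695443 0.22901659 0.17551722] [ 2.89745929e-01  4.21545061e-01  5.93874449e-02  1.20563292e+00
 -2.98611201e-04 -9.29733847e-01] [  0.29100641 -42.60935783  23.35247934  -0.28151887   0.22382893
   0.18767289]
```

>>> {"api": "move_arm", "payload": {
  "targets": [
    [[0, 0, 0.2, 0.05], [0, 0, 0.3, 0.1], [0, 0, 0.3, 0.15], [0, 0, 0.3, 0.2], [0, 0, 0.3, 0.25], [0, 0, 0.3, 0.3], [0, 0, 0.3, 0.35], [0, 0, 0.3, 0.4], [0, 0, 0.3, 0.45], [0, 0, 0.3, 0.5], [0, 0, 0.3, 0.55], [0, 0, 0.3, 0.6], [0, 0, 0.3, 0.6]]
  ]
}}

```text
time_s: 15.1
tcp_pos: [0.5475, 0.2289, 0.1754]
tcp_rot: [-0.956, 2.988, -0.002]
contact_force: [0.5, -1.6, 9.6]
opening: 0.0246
grasp_force: 60.4
```

```bash
python3 -c "
from h import *
st=arm.observe();print(st['ft_torque'],st['contact_force'],st['tcp_pos'],st['q'][5],st['effort'][5])"
```

```text
[-0.35963213 -0.09082527  0.0191217 ] [ 0.52113158 -1.62087069  9.64989895] [0.54746842 0.22885319 0.17541416] -0.329734551249287 0.19603864755481482
```

>>> {"api": "move_arm", "payload": {
  "targets": [
    [[0, 0, 0, 0.05], [0, 0, 0, 0.1], [0, 0, 0, 0.15], [0, 0, 0, 0.2], [0, 0, 0, 0.25], [0, 0, 0, 0.25]]
  ]
}}

```text
time_s: 15.7
tcp_pos: [0.5475, 0.2288, 0.1754]
tcp_rot: [-0.576, 3.084, -0.001]
contact_force: [0.9, -0.8, 8.9]
opening: 0.0246
grasp_force: 60.4
```

```bash
cat > t.py <<'E'
from h import *
st=arm.observe();print(st['ft_torque'].round(3),st['contact_force'].round(2),st['tcp_pos'].round(4),st['q'][5].round(3),st['effort'][5].round(3))
E
python3 t.py
```

```text
[-0.35  -0.163  0.031] [ 0.91 -0.77  8.85] [0.5475 0.2288 0.1754] -0.08 0.19
```

>>> {"api": "move_arm", "payload": {
  "targets": [
    [[0, 0, 0, 0.03], [0, 0, 0, 0.06], [0, 0, 0, 0.09], [0, 0, 0, 0.09]]
  ]
}}

```text
time_s: 16.1
tcp_pos: [0.5475, 0.2288, 0.1754]
tcp_rot: [-0.437, 3.107, -0.001]
contact_force: [1.0, -0.3, 10.0]
opening: 0.0244
grasp_force: 60.4
```

```bash
python3 t.py
```

```text
[-0.337 -0.151 -0.004] [ 0.96 -0.26  9.98] [0.5475 0.2288 0.1754] 0.01 0.131
```

>>> {"api": "move_arm", "payload": {
  "targets": [
    [[0, 0, 0, 0.03], [0, 0, 0, 0.06], [0, 0, 0, 0.06]]
  ]
}}

```text
time_s: 16.4
tcp_pos: [0.5475, 0.2288, 0.1755]
tcp_rot: [-0.344, 3.119, -0.001]
contact_force: [0.9, -1.7, 10.7]
opening: 0.0245
grasp_force: 60.4
```

```bash
python3 t.py
```

```text
[-0.436 -0.142  0.033] [ 0.89 -1.68 10.72] [0.5475 0.2288 0.1755] 0.07 0.123
```

>>> {"api": "move_arm", "payload": {
  "targets": [
    [[0, 0, 0, 0.03], [0, 0, 0, 0.05], [0, 0, 0, 0.05]]
  ]
}}

```text
time_s: 16.7
tcp_pos: [0.5475, 0.2287, 0.1754]
tcp_rot: [-0.266, 3.126, -0.001]
contact_force: [1.1, -1.1, 9.8]
opening: 0.0247
grasp_force: 60.4
```

```bash
python3 t.py
```

```text
[-0.402 -0.144 -0.004] [ 1.12 -1.1   9.8 ] [0.5475 0.2287 0.1754] 0.12 0.092
```

>>> {"api": "move_arm", "payload": {
  "targets": [
    [[0, 0, 0, 0.03], [0, 0, 0, 0.05], [0, 0, 0, 0.05]]
  ]
}}

```text
time_s: 17.0
tcp_pos: [0.5475, 0.2285, 0.1754]
tcp_rot: [-0.188, 3.132, -0.001]
contact_force: [0.4, -2.0, 9.5]
opening: 0.0246
grasp_force: 60.5
```

```bash
python3 t.py
```

```text
[-0.436 -0.083  0.138] [ 0.38 -1.98  9.5 ] [0.5475 0.2285 0.1754] 0.17 0.161
```

The moment rose to 0.14 N m after 1.40 rad, so that is the stop. I'll ease back slightly and let it rise.

>>> {"api": "move_arm", "payload": {
  "targets": [
    [[0, 0, 0, -0.01], [0, 0, -0.5, -0.02], [0, 0, -1, -0.02], [0, 0, -1.5, -0.02], [0, 0, -2, -0.02], [0, 0, -2.5, -0.02], [0, 0, -2.5, -0.02]]
  ]
}}

```text
time_s: 17.7
tcp_pos: [0.5473, 0.2286, 0.1772]
tcp_rot: [-0.219, 3.131, -0.001]
contact_force: [1.5, -1.9, 7.1]
opening: 0.0246
grasp_force: 59.9
```

```bash
python3 t.py
```

```text
[-0.408 -0.358  0.005] [ 1.45 -1.87  7.05] [0.5473 0.2286 0.1772] 0.149 0.01
```

>>> {"api": "move_arm", "payload": {
  "targets": [
    [[0, 0, -0.4, 0], [0, 0, -0.8, 0], [0, 0, -1.2, 0], [0, 0, -1.5, 0], [0, 0, -1.5, 0]]
  ]
}}

```text
time_s: 18.2
tcp_pos: [0.5469, 0.2286, 0.1776]
tcp_rot: [-0.22, 3.132, -0.001]
contact_force: [4.7, -2.2, 1.8]
opening: 0.0244
grasp_force: 59.4
```

```bash
python3 t.py
```

```text
[-0.46  -1.272 -0.021] [ 4.74 -2.17  1.82] [0.5469 0.2286 0.1776] 0.15 0.012
```

It stopped rising near the roof with a side force, so the head seems off axis and only one lug is reaching the notch. I'll press down again, centre it and turn on to the true stop.

>>> {"api": "move_arm", "payload": {
  "targets": [
    [[0, 0, 0.7, 0], [0, 0, 1.4, 0], [0, 0, 2.1, 0], [0, 0, 2.8, 0], [0, 0, 3.5, 0], [0, 0, 3.8, 0], [0, 0, 3.8, 0]]
  ]
}}

```text
time_s: 18.9
tcp_pos: [0.5471, 0.2286, 0.1756]
tcp_rot: [-0.219, 3.131, -0.001]
contact_force: [3.2, -2.2, 11.0]
opening: 0.0245
grasp_force: 60.4
```

```bash
python3 t.py
```

```text
[-0.707 -0.722  0.011] [ 3.22 -2.17 11.01] [0.5471 0.2286 0.1756] 0.15 0.018
```

>>> {"api": "move_arm", "payload": {
  "targets": [
    [[0, -0.4, 0, 0], [0, -0.8, 0, 0], [0, -1.2, 0, 0], [0, -1.2, 0, 0]]
  ]
}}

```text
time_s: 19.3
tcp_pos: [0.5472, 0.2284, 0.1756]
tcp_rot: [-0.22, 3.131, 0.003]
contact_force: [1.9, -0.8, 11.1]
opening: 0.0252
grasp_force: 60.5
```

```bash
python3 t.py
```

```text
[-0.061 -0.634 -0.024] [ 1.88 -0.82 11.13] [0.5472 0.2284 0.1756] 0.148 0.003
```

>>> {"api": "move_arm", "payload": {
  "targets": [
    [[-0.4, 0, 0, 0], [-0.8, 0, 0, 0], [-0.8, -0.3, 0, 0], [-0.8, -0.3, 0, 0]]
  ]
}}

```text
time_s: 19.7
tcp_pos: [0.5474, 0.2284, 0.1754]
tcp_rot: [-0.221, 3.132, 0.003]
contact_force: [1.2, 0.3, 9.4]
opening: 0.0249
grasp_force: 60.5
```

```bash
python3 t.py
```

```text
[ 0.033 -0.303  0.015] [1.24 0.26 9.41] [0.5474 0.2284 0.1754] 0.147 0.0
```

>>> {"api": "move_arm", "payload": {
  "targets": [
    [[0, 0, 0, 0.02], [0, 0, 0, 0.03], [0, 0, 0, 0.03]]
  ]
}}

```text
time_s: 20.0
tcp_pos: [0.5473, 0.2282, 0.1754]
tcp_rot: [-0.173, 3.135, 0.003]
contact_force: [1.3, -0.7, 9.9]
opening: 0.0248
grasp_force: 60.5
```

```bash
python3 t.py
```

```text
[-0.118 -0.267  0.053] [ 1.29 -0.71  9.9 ] [0.5473 0.2282 0.1754] 0.177 0.116
```

>>> {"api": "move_arm", "payload": {
  "targets": [
    [[0, 0, 0, 0.02], [0, 0, 0, 0.03], [0, 0, 0, 0.03]]
  ]
}}

```text
time_s: 20.3
tcp_pos: [0.5473, 0.2279, 0.1754]
tcp_rot: [-0.126, 3.137, 0.002]
contact_force: [1.6, -1.2, 10.5]
opening: 0.0246
grasp_force: 60.5
```

```bash
python3 t.py
```

```text
[-0.311 -0.28   0.071] [ 1.56 -1.19 10.54] [0.5473 0.2279 0.1754] 0.207 0.119
```

>>> {"api": "move_arm", "payload": {
  "targets": [
    [[0, -0.2, 0, 0.02], [0, -0.5, 0, 0.03], [0, -0.5, 0, 0.03]]
  ]
}}

```text
time_s: 20.6
tcp_pos: [0.5472, 0.2275, 0.1754]
tcp_rot: [-0.079, 3.139, 0.002]
contact_force: [0.9, -0.9, 10.0]
opening: 0.0246
grasp_force: 60.6
```

```bash
python3 t.py
```

```text
[-0.251 -0.148  0.079] [ 0.89 -0.85 10.  ] [0.5472 0.2275 0.1754] 0.236 0.118
```

>>> {"api": "move_arm", "payload": {
  "targets": [
    [[0, -0.2, 0, 0.02], [0, -0.4, 0, 0.03], [0, -0.4, 0, 0.03]]
  ]
}}

```text
time_s: 20.9
tcp_pos: [0.5471, 0.2271, 0.1753]
tcp_rot: [-0.032, 3.14, 0.002]
contact_force: [1.2, -1.0, 11.1]
opening: 0.0243
grasp_force: 60.6
```

```bash
python3 t.py
```

```text
[-0.227 -0.201  0.062] [ 1.18 -0.96 11.08] [0.5471 0.2271 0.1753] 0.265 0.122
```

>>> {"api": "move_arm", "payload": {
  "targets": [
    [[0, -0.2, 0, 0.02], [0, -0.4, 0, 0.03], [0, -0.4, 0, 0.03]]
  ]
}}

```text
time_s: 21.2
tcp_pos: [0.5471, 0.2268, 0.1754]
tcp_rot: [0.015, 3.14, 0.002]
contact_force: [1.4, -0.5, 11.2]
opening: 0.0248
grasp_force: 60.6
```

```bash
python3 t.py
```

```text
[-0.166 -0.152  0.097] [ 1.39 -0.51 11.21] [0.5471 0.2268 0.1754] 0.295 0.142
```

>>> {"api": "move_arm", "payload": {
  "targets": [
    [[0, 0, 0, 0.01], [0, -0.1, 0, 0.02], [0, -0.1, 0, 0.02]]
  ]
}}

```text
time_s: 21.5
tcp_pos: [0.5471, 0.2267, 0.1754]
tcp_rot: [0.046, 3.14, 0.002]
contact_force: [0.1, -1.1, 11.1]
opening: 0.0246
grasp_force: 60.7
```

```bash
python3 t.py
```

```text
[-0.228 -0.141  0.25 ] [ 0.09 -1.08 11.14] [0.5471 0.2267 0.1754] 0.314 0.251
```

That is the hard stop on both lugs (moment jumped to 0.25 N m). I'll back off a touch and rise.

>>> {"api": "move_arm", "payload": {
  "targets": [
    [[0, 0, 0, -0.015], [0, 0, -0.5, -0.015], [0, 0, -1, -0.015], [0, 0, -1.5, -0.015], [0, 0, -2, -0.015], [0, 0, -2.5, -0.015], [0, 0, -3, -0.015], [0, 0, -3, -0.015]]
  ]
}}

```text
time_s: 22.3
tcp_pos: [0.5469, 0.2265, 0.1767]
tcp_rot: [-0.023, -3.141, -0.001]
contact_force: [1.8, 1.7, 4.6]
opening: 0.0245
grasp_force: 59.8
```

```bash
python3 t.py
```

```text
[ 0.489 -0.412  0.082] [1.84 1.68 4.62] [0.5469 0.2265 0.1767] 0.299 0.098
```

>>> {"api": "move_arm", "payload": {
  "targets": [
    [[0, 0, 0, -0.02], [0, 0, -0.5, -0.02], [0, 0, -0.5, -0.02]]
  ]
}}

```text
time_s: 22.6
tcp_pos: [0.547, 0.2265, 0.1778]
tcp_rot: [-0.009, 3.141, 0.002]
contact_force: [0.2, 2.1, 6.9]
opening: 0.0245
grasp_force: 60.2
```

```bash
python3 t.py
```

```text
[ 0.392 -0.222 -0.015] [0.23 2.15 6.85] [0.547  0.2265 0.1778] 0.279 0.006
```

>>> {"api": "move_arm", "payload": {
  "targets": [
    [[0, 0, -0.5, 0], [0, 0, -1, 0], [0, 0, -1.5, 0], [0, 0, -1.5, 0]]
  ]
}}

```text
time_s: 23.0
tcp_pos: [0.5469, 0.2265, 0.1791]
tcp_rot: [0.009, -3.142, -0.002]
contact_force: [0.9, 3.1, 6.0]
opening: 0.0244
grasp_force: 60.0
```

```bash
python3 t.py
```

```text
[ 0.46  -0.273  0.09 ] [0.9  3.14 6.01] [0.5469 0.2265 0.1791] 0.279 0.01
```

It is well above the roof height, so the lugs are in the notches. Releasing.

>>> {"api": "move_arm", "payload": {
  "targets": [
    [[0, 0, -0.3, 0], [0, 0, -0.3, 0], [0, 0, -0.3, 0], [0, 0, -0.3, 0], [0, 0, -0.3, 0], [0, 0, -0.3, 0], [0, 0, -0.3, 0], [0, 0, -0.3, 0]]
  ],
  "grip": 70
}}

```text
time_s: 23.8
tcp_pos: [0.5471, 0.226, 0.1791]
tcp_rot: [-0.008, 3.142, -0.0]
contact_force: [0.0, -0.4, -0.0]
opening: 0.0603
grasp_force: 0.0
```

>>> {"api": "move_arm", "payload": {
  "targets": [
    [[0, 0, -10, 0], [0, 0, -35, 0], [0, 0, -70, 0], [0, 0, -100, 0], [0, 0, -115, 0], [0, 0, -120, 0], [0, 0, -120, 0]]
  ]
}}

```text
time_s: 24.5
tcp_pos: [0.5476, 0.2262, 0.3]
tcp_rot: [-0.008, 3.14, 0.001]
contact_force: [0.5, 0.2, -0.8]
opening: 0.0599
grasp_force: 0.0
```

Run:
```python
from h import *
st=arm.observe();w=arm.snapshot('wrist');c=arm.snapshot('scene');t=arm.snapshot('top');print(st['tcp_pos'],st['opening'],st['contact_force'])
for n,s,sx in(('wrist',w,st),('scene',c,None),('top',t,None)):print(n,proj(s,(.5461,.2268,.155-.0125+.084),sx),proj(s,(.5461,.2268,.155),sx))
u=[int(x) for x in proj(c,(.5461,.2268,.18))];v=[int(x) for x in proj(w,(.5461,.2268,.2),st)]
a=cv2.resize(c['img'][u[1]-45:u[1]+45,u[0]-30:u[0]+30],(400,600),interpolation=2)
b=cv2.resize(w['img'][v[1]-75:v[1]+75,v[0]-50:v[0]+50],(400,600),interpolation=2)
print(u,v);cv2.imwrite('pics/f.png',np.hstack([a,b]))
```

```text
[0.54757287 0.22619153 0.30004554] 0.059895112195866955 [ 0.45205276  0.21441955 -0.8226788 ]
wrist [325.54224593 202.11574814] [325.33265658 181.42052501]
scene [395.24273562 116.36940055] [390.59148911 140.86477936]
top [189.85834513 222.78535391] [203.76971777 225.10801099]
[392, 132] [325, 193]
```

View pics/f.png

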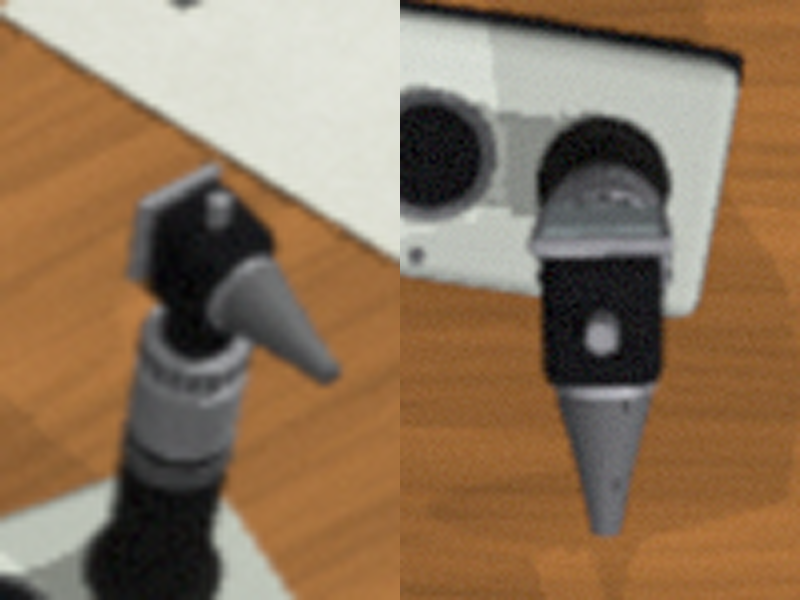

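The head sits upright in the handle, with the stud at about (395,118) in the scene view against the predicted (395,116) for locked. Before release, the force and height agreed with a pin travel of about 3 mm, which is inside the notches. Handing in.

```bash
python3 -c "
from bench import arm
print(arm.sign_off())"
```

```text
the job is handed in; nothing more can be done
None
```

The otoscope head is on the handle, turned to the stop and released, and I handed the job in. Force and height before release put the lugs in the lock notches; I ran no pull test after letting go. The turning moment briefly reached 0.25 N m, over the 0.15 N m limit.

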